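# Dispense one culture dish and slide it onto the empty pad

## Robot

A 6-joint arm with a two-finger parallel gripper is mounted at the origin on the work surface. World frame = base frame: x ahead of the robot, y to its left, z up, the work surface at z = 0. Lengths are in m, angles in rad, forces in N, time in s.
With the tool pointing down it reaches from about 0.35 to 1 m from the base axis. Payload 7.1 kg.
Tool frame: the origin (TCP) lies at the centre of the arm's flange, where the gripper is bolted on; the fingertips stand 173 mm ahead of it and the grasp point (between the pads) lies 155 mm ahead of it; z points along the fingers, y is the direction in which the jaws open and shut (so a half turn about z gives the same grasp; the last joint's range is limited). The gripper opens to 85 mm and grips with 20 to 120 N. Pads are 22 mm wide; open, the fingers measure 114 mm over their backs; the gripper's body (76 mm by 85 mm) begins 54 mm behind the grasp point. The pads swing forward as they close: fully open they stand 13 mm farther back than shut.
Start: joints at [-1.339, 0.423, 1.63, -0, 1.089, -0.019], TCP at [0.155, -0.605, 0.405] pointing down, gripper open.
Joint ranges: [-3, 3], [-0.9, 2.11], [0.09, 2.58], [-1.31, 4.45], [0.11, 2.69], [-2.54, 2.54]. Speed limits (rad/s): [2.39, 2.39, 3.01, 3.14, 3.14, 3.14].

## Interface

Orientations are given as a rotation vector (axis times angle).
In Python, from rig import r gives the robot as it stands. The module is installed in compiled form; this text tells all that it offers.
- The arm moves only by the tool arm_command, never from a script. Its arguments are lists of equal length, an entry for each row: "grip": the finger opening in cm, from 0 to 8.54; "dp": the shift along the tool's x, y, z in cm, a list of three; "yaw": the turn about the tool's z in rad. A call has 1 to 20 rows; each row shifts and turns the commanded pose from where the row before left it, along the tool's axes as they then stand; what a row does not reach is not made up. A row lasts 1/8 s, in which the tool goes at most 62.5 mm and 10.7 degrees, less where a joint would pass 70% of its speed; a pose out of reach is approached as far as the arm can. A call with a gripper value outside its range is refused whole. The fingers move at their own pace and stop on an object; "squeeze" is the grip in N (left out, the last holds). Time passes only in rows, so rows that do not move let the fingers close. It gives the time, the measured TCP pose, the force and the opening at its end, in the units of the state.
- r.state(): the state, without advancing time (a new reading comes with each control period).
- r.camera(name): name is "side" or "top"; returns the picture (384x512x3 uint8, red, green, blue); there is no depth.
- r.get_calibration(name): a dict with "fx", "fy", "cx", "cy" (pixels), "R" (3x3) and "t" (3): a world point X has camera coordinates R X + t. Camera axes: x right, y down, z forward; pixel columns grow to the right and rows downward; lengths in m; the calibration is good to about 2 mm. A picture is of the moment at which its call begins. get_calibration takes no time and is no camera call.
- r.close_job(): hands the job in, once; it reports no verdict.
Trained networks look in the newest picture that a camera, given by its name, has taken for a name from the list of things; names that differ only in an ending like _2 or _b are one class to them, and where a whole thing is asked for, a point or a joint stands for the part that bears it (a point fixed in the world has none). Each returns a list of dicts, best first, with "conf" (0 to 1); they miss things now and then, are a little off and sometimes report something else, mostly with a low value. They report only what shows in the picture. A call takes as long as a camera call. They do not tell look-alikes from the thing itself.
- r.boxes_of(camera, query): "centre" ([x, y, z] in m, in world coordinates, good to about 4 mm: the middle of the surface that is visible of it).
- r.place_of(camera, query): "centre" ([x, y, z] in m, in world coordinates, good to about 4 mm: a listed point, or the origin of a listed thing).
The state is a dict: "time": time; "joint_pos": joint angles; "joint_vel": joint speeds; "effort": joint torques, N m; "tcp_pos": TCP position; "tcp_rot": TCP orientation; "wrist_force": force on the tool from outside, world axes, zero at the start; "ft_torque": the same for the moment, N m; "grip_width": opening from 0.0 (shut) to 1.0 (fully open).
Only numpy, scipy, OpenCV 4.12 (cv2) and the standard library are available. Lean on these libraries where they do the work, as an engineer would, in place of code of your own. Each camera call takes 0.05 s, during which the arm holds its last target.

## Task

Press the dish dispenser's plunger all the way down once and let it come back up, so that a single small dish is pushed out onto the bench. Then, with the fingers, slide that dish aside along the bench until it lies wholly on the empty one of the two round black pads. Only push: do not lift or tip any dish, leave the other dishes where they are and disturb nothing else on the bench.

Things in the scene. Friction and masses are not known exactly. Their poses are not given: they have to be found in the camera images.
- dispenser: Low grey dish dispenser fixed to the bench, 143 mm long (its x), 64 mm wide, 44 mm high. Origin on the bench under the centre of the square open-topped magazine at its front, which holds a stack of three dishes. Its x axis points from the outlet to the rear housing (roughly away from the robot), z up.
- outlet (a point): Middle of the dispenser's low outlet slot, in the front face 25.5 mm from the origin along its -x. The plunger drives a flat pusher 3 times as far as itself along -x, shoving out the lowest dish; after a full press that dish's centre is about 71 mm from the origin (25 mm clear of the face). Pusher and plunger return together and the next dish drops; a second press would eject it.
- plunger_head (a point): Centre of the flat top of the plunger's round black head (34 mm across, 8 mm thick, on a 12 mm stem), on the rear housing 75 mm behind the dispenser's origin; 78 mm above the bench at rest, 54 mm when fully down.
- plunger (a joint): Plunger travel straight down in m: 0 up (at rest), 0.024 fully down against a hard stop. A spring returns it when released: 2 N to start, 8 N at the bottom, plus damping of 25 N per m/s; press it unhurriedly (about 50 mm/s).
- dish_bottom_center (a point): Centre (half-way up, 6 mm above the bench) of the lowest dish in the magazine, the one to dispense. Every dish is a closed white plastic disc 40 mm across and 12 mm high, about 20 g, standing flat on the bench itself (the magazine has no floor).
- dish_middle_center (a point): Centre of the second dish of the stack, identical; 18 mm above the bench at the start, drops to 6 mm after a press. Stays in the magazine.
- dish_top_center (a point): Centre of the third dish of the stack, identical; 30 mm above the bench at the start. Stays in the magazine.
- pad_empty: The empty round pad: thin black rubber disc 76 mm across, flush with the bench (a dish slides freely onto it), to the left or right of the dispenser's outlet. Origin at its centre.
- pad_taken: The other pad, identical, on the other side, with a dish already on it. Origin at its centre.
- dish_parked_center (a point): Centre of the dish that already stands on the other pad, identical to the rest. Stays there.
- eyecap_a: Bystander: black eyepiece cap, 30 mm across, 18 mm high, origin under its centre.
- eyecap_b: Bystander: the second eyepiece cap, same size.
- oil_bottle: Bystander: amber bottle, 32 mm across, 70 mm high, origin under its centre.
- specimen_jar: Bystander: white jar, 52 mm across, 60 mm high, origin under its centre.
- slide_box: Bystander: blue slide box 85 x 45 x 35 mm, origin under its centre.
- pen: Bystander: pen 140 mm long, 11 mm thick, lying along its x.
- spatula: Bystander: lab spatula 170 mm long, lying along its x.
Mind the look-alikes: they are no part of the job. Leave any purple look-alike of the part that bears dish_parked_center alone. There is more than one size of the dispenser; the job needs the smaller.

How it is judged:
By the outcome, as a careful person would: the job done as asked, in the order asked, and still so for the second after the job is handed in, with the robot touching nothing.
It also fails if it takes over 54 s, if anything falls off the work surface, if the arm or the gripper's body presses on something with over 40 N, if the wrist force passes 120 N, or if a joint passes its speed limit or range.

## Working session

There is one attempt and no reset: what is moved stays moved. The work goes in short steps, Python scripts to look and compute and a tool call to move; the robot and the scene stay as the last step left them, time stands still between calls to the robot, and variables do not carry over. Pictures are saved under pics/ and viewed, and the job is handed in when it is done.

Besides the shell and the picture viewer there is one more tool, called after ">>>" by a JSON object that holds its "method" and its "body", one argument or row to a line. arm_command: Moves the arm, as the interface text tells. Its arguments: {"type":"object","properties":{"grip":{"type":"array"},"dp":{"type":"array"},"yaw":{"type":"array"},"squeeze":{"type":"number"}},"required":["grip","dp","yaw"]}

```bash
mkdir -p pics; python3 - <<'E'
from rig import r
import cv2
for c in("top","side"):
    im=r.camera(c); cv2.imwrite(f"pics/{c}0.png",im[:,:,::-1])
    k=r.get_calibration(c); print(c,{a:(v.round(3).tolist() if hasattr(v,'round') and hasattr(v,'tolist') else v) for a,v in k.items()})
for q in ["dispenser","plunger_head","outlet","pad_empty","pad_taken","dish_parked_center","dish_top_center"]:
    for c in("top","side"):
        print(q,c,[(round(d["conf"],2),[round(float(x),3) for x in d["centre"]]) for d in r.place_of(c,q)][:4])
s=r.state();print(s["time"],s["tcp_pos"],s["tcp_rot"],s["wrist_force"])
E
```

```text
top {'fx': 413.7875589014496, 'fy': 413.7875589014496, 'cx': 251.3034691297897, 'cy': 188.9456502942285, 'R': [[0.007, -1.0, -0.02], [-0.996, -0.005, -0.086], [0.086, 0.021, -0.996]], 't': [-0.007, 0.492, 0.939]}
side {'fx': 408.8959098135751, 'fy': 408.8959098135751, 'cx': 255.71091216305703, 'cy': 195.22144157795873, 'R': [[-0.911, -0.413, 0.017], [-0.267, 0.556, -0.787], [0.315, -0.721, -0.617]], 't': [0.416, 0.196, 0.831]}
dispenser top [(0.82, [0.606, 0.032, 0.001]), (0.67, [0.416, -0.359, -0.002]), (0.58, [0.264, 0.195, -0.0]), (0.34, [0.396, 0.057, -0.003])]
dispenser side [(0.92, [0.609, 0.032, 0.0]), (0.65, [0.262, 0.197, -0.004])]
plunger_head top [(0.76, [0.36, 0.207, 0.107]), (0.62, [0.503, 0.194, -0.0]), (0.43, [0.677, 0.045, 0.081])]
plunger_head side [(0.88, [0.362, 0.21, 0.104]), (0.73, [0.679, 0.05, 0.077]), (0.62, [0.703, 0.231, -0.002])]
outlet top [(0.98, [0.226, 0.191, 0.004]), (0.78, [0.583, 0.027, 0.005])]
outlet side [(0.95, [0.226, 0.191, 0.004]), (0.74, [0.578, 0.027, 0.009])]
pad_empty top [(0.75, [0.532, -0.222, -0.001]), (0.6, [0.416, -0.361, -0.001]), (0.24, [0.702, 0.23, -0.002])]
pad_empty side [(0.64, [0.608, 0.034, 0.001])]
pad_taken top [(0.93, [0.498, 0.188, -0.002])]
pad_taken side [(0.68, [0.498, 0.188, -0.0])]
dish_parked_center top [(0.77, [0.574, 0.256, 0.006]), (0.6, [0.505, 0.195, -0.002])]
dish_parked_center side [(0.84, [0.504, 0.195, 0.008]), (0.66, [0.576, 0.26, 0.006])]
dish_top_center top [(0.5, [0.609, 0.04, 0.03])]
dish_top_center side [(0.59, [0.602, 0.033, 0.03]), (0.51, [0.559, 0.357, -0.0]), (0.37, [0.507, 0.196, 0.01])]
0.8 [ 0.15511803 -0.60542052  0.40472859] [3.11692076e+00 3.92854510e-01 2.39575232e-05] [ 0.59443034 -0.35413843  0.18456624]
```

View pics/top0.png

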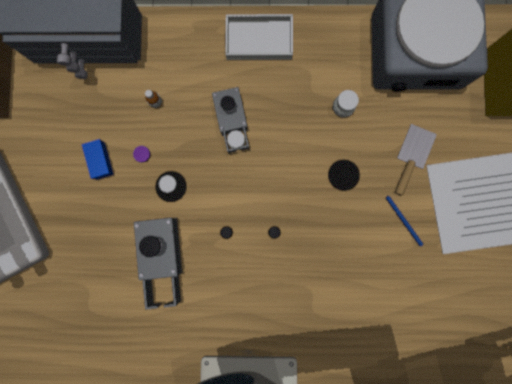

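View pics/side0.png

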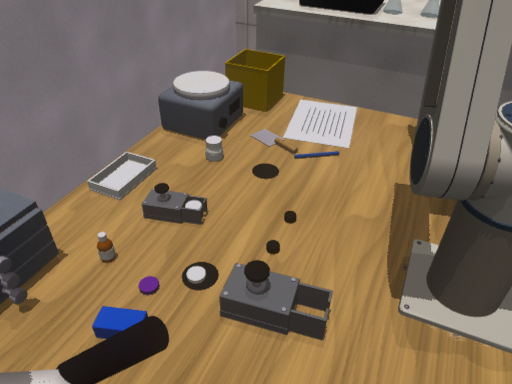

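The top view shows the small dispenser at about (236,140) with its plunger at (228,104). The empty pad is at (344,175), the taken pad at (171,186), and the eyecaps at (227,232) and (274,232). The larger dispenser, at (157,260), isn't part of the job. Next I'll refine the positions from pixels.

```bash
cat > h.py <<'E'
import numpy as np,cv2
from rig import r
def ray(c,u,v,z):
    k=r.get_calibration(c);R=np.array(k["R"]);t=np.array(k["t"])
    C=-R.T@t; d=R.T@np.array([(u-k["cx"])/k["fx"],(v-k["cy"])/k["fy"],1]); return C+d*(z-C[2])/d[2]
def proj(c,X):
    k=r.get_calibration(c);p=np.array(k["R"])@np.array(X)+np.array(k["t"]);return k["fx"]*p[0]/p[2]+k["cx"],k["fy"]*p[1]/p[2]+k["cy"]
def blob(c,im,u,v,w,lo,hi):
    g=cv2.cvtColor(im,cv2.COLOR_RGB2GRAY)[v-w:v+w,u-w:u+w]
    m=((g>=lo)&(g<=hi)).astype('uint8');n,l,s,ce=cv2.connectedComponentsWithStats(m)
    i=1+np.argmax(s[1:,4]);return ce[i]+[u-w,v-w],s[i].tolist()
E
python3 - <<'E'
from h import *
t=cv2.imread("pics/top0.png")[:,:,::-1];s=cv2.imread("pics/side0.png")[:,:,::-1]
for n,c,im,u,v,w,lo,hi,z in [("pad","top",t,344,175,24,0,40,0),("pad","side",s,265,171,18,0,40,0),("plun","top",t,228,104,11,0,40,.078),("dish","top",t,236,140,14,170,255,.036),("dish","side",s,194,206,10,150,255,.036),("capA","top",t,227,232,12,0,40,.018),("capB","top",t,274,232,12,0,40,.018)]:
    ce,st=blob(c,im,u,v,w,lo,hi);print(n,c,ce.round(1),st,ray(c,*ce,z).round(4))
k=np.hstack([cv2.resize(t[80:240,200:380],None,fx=3,fy=3,interpolation=2)])
cv2.imwrite("pics/crop0.png",k[:,:,::-1])
cv2.imwrite("pics/crop1.png",cv2.resize(s[170:260,130:290],None,fx=5,fy=5,interpolation=2)[:,:,::-1])
E
```

```text
pad top [343.5 174.7] [9, 9, 30, 30, 707] [ 0.5288 -0.2213  0.    ]
pad side [265.1 170.5] [6, 11, 25, 14, 269] [ 0.5295 -0.2242  0.    ]
plun top [227.5 103.1] [4, 4, 14, 14, 147] [0.6786 0.0495 0.078 ]
dish top [234.  137.5] [12, 11, 1, 2, 2] [0.6099 0.037  0.036 ]
dish side [193.2 204.5] [1, 4, 16, 10, 114] [0.6083 0.0306 0.036 ]
capA top [226.1 232.2] [6, 7, 11, 11, 80] [0.3916 0.054  0.018 ]
capB top [274.1 232.1] [7, 7, 11, 11, 79] [ 0.3927 -0.0567  0.018 ]
```

View pics/crop0.png

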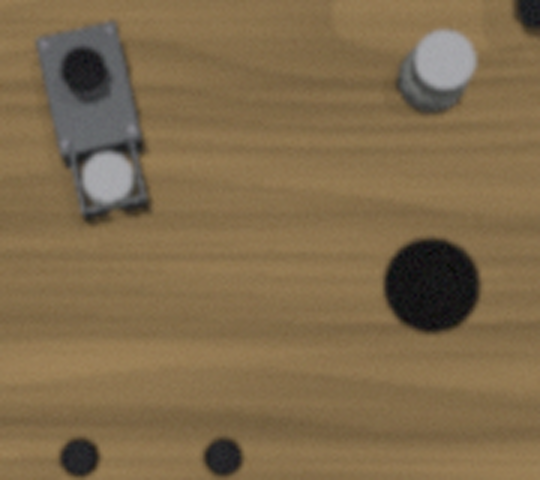

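View pics/crop1.png

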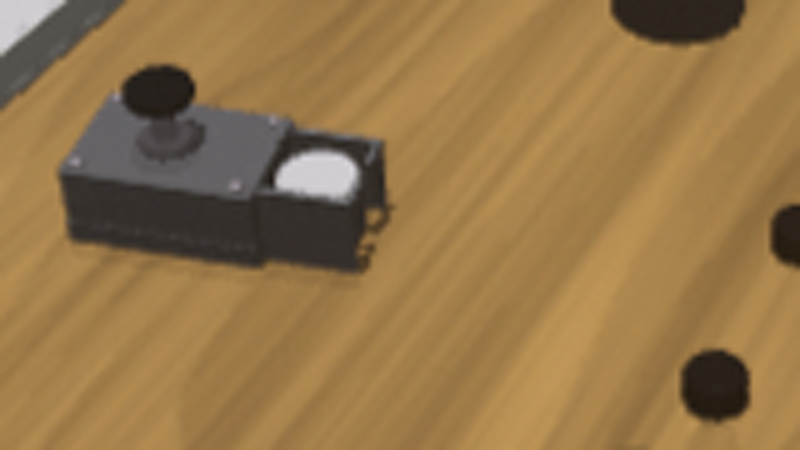

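Measured positions:

| Item | Position or value |
|---|---|
| Plunger head | about (0.679, 0.049) |
| Dispenser origin | about (0.607, 0.033), axis yawed about 12.5° |
| Dish after ejection | about (0.538, 0.017) |
| Empty pad | (0.529, -0.222) |

I'll turn the tool so its x axis points to world +y and close the fingers.

>>> {"method": "arm_command", "body": {
  "grip": [0, 0, 0, 0, 0, 0, 0, 0, 0],
  "dp": [
    [0, 0, 0],
    [0, 0, 0],
    [0, 0, 0],
    [0, 0, 0],
    [0, 0, 0],
    [0, 0, 0],
    [0, 0, 0],
    [0, 0, 0],
    [0, 0, 0]
  ],
  "yaw": [-0.16, -0.16, -0.16, -0.16, -0.16, -0.16, -0.16, -0.165, 0],
  "squeeze": 20
}}

```text
time: 1.92
tcp_pos: [0.1551, -0.6054, 0.4047]
tcp_rot: [2.262, 2.181, -0.0]
wrist_force: [0.6, -0.2, -0.1]
grip_width: -0.0
```

```bash
cat > g.py <<'E'
from h import *
from scipy.spatial.transform import Rotation as Ro
def go(X):
    s=r.state();M=Ro.from_rotvec(s["tcp_rot"]).as_matrix()
    print("t",s["time"],"tcp",s["tcp_pos"].round(4),"F",np.round(s["wrist_force"],1),"gw",s["grip_width"],"q",np.round(s["joint_pos"],2))
    print("axes",M.round(3).tolist());print("dp cm",(M.T@(np.array(X)-s["tcp_pos"])*100).round(2))
E
python3 -c "
from g import *
go([.679,.049,.30])"
```

```text
t 1.925 tcp [ 0.1551 -0.6054  0.4047] F [ 0.6 -0.2 -0.1] gw -0.00014220998890900714 q [-1.34  0.42  1.63 -0.    1.09 -1.3 ]
axes [[0.036, 0.999, -0.0], [0.999, -0.036, -0.0], [-0.0, -0.0, -1.0]]
dp cm [67.31 49.97 10.47]
```

>>> {"method": "arm_command", "body": {
  "grip": [0, 0, 0, 0, 0, 0, 0, 0, 0, 0, 0, 0, 0, 0, 0, 0, 0, 0, 0, 0],
  "dp": [
    [3.7, 2.75, 0],
    [3.7, 2.75, 0],
    [3.7, 2.75, 0],
    [3.7, 2.75, 0],
    [3.7, 2.75, 0],
    [3.7, 2.75, 0],
    [3.7, 2.75, 0],
    [3.7, 2.75, 0],
    [3.7, 2.75, 0],
    [3.7, 2.75, 0],
    [3.7, 2.75, 1],
    [3.7, 2.75, 1],
    [3.7, 2.75, 1],
    [3.7, 2.75, 1],
    [3.7, 2.75, 1],
    [3.7, 2.75, 1],
    [3.7, 2.75, 1],
    [3.7, 2.75, 1],
    [0.7, 0.45, 1],
    [0, 0, 0]
  ],
  "yaw": [0, 0, 0, 0, 0, 0, 0, 0, 0, 0, 0, 0, 0, 0, 0, 0, 0, 0, 0, 0]
}}

```text
time: 4.42
tcp_pos: [0.6773, 0.0498, 0.3134]
tcp_rot: [-2.26, -2.18, 0.003]
wrist_force: [0.4, -1.2, -0.4]
grip_width: 0.002
```

```bash
python3 -c "
from g import *
go([.679,.049,.252])
im=r.camera('side');cv2.imwrite('pics/s1.png',cv2.resize(im[100:290,70:330],None,fx=3,fy=3)[:,:,::-1])
print(proj('side',r.state()['tcp_pos']-[0,0,.173]))"
```

```text
t 4.425 tcp [0.6773 0.0498 0.3134] F [ 0.4 -1.2 -0.4] gw 0.0021218786812847485 q [ 0.06  0.6   1.56 -0.    0.98  0.09]
axes [[0.036, 0.999, -0.003], [0.999, -0.036, -0.0], [-0.0, -0.003, -1.0]]
dp cm [-0.08  0.19  6.14]
(np.float64(158.92051235832693), np.float64(164.81241887282508))
```

View pics/s1.png

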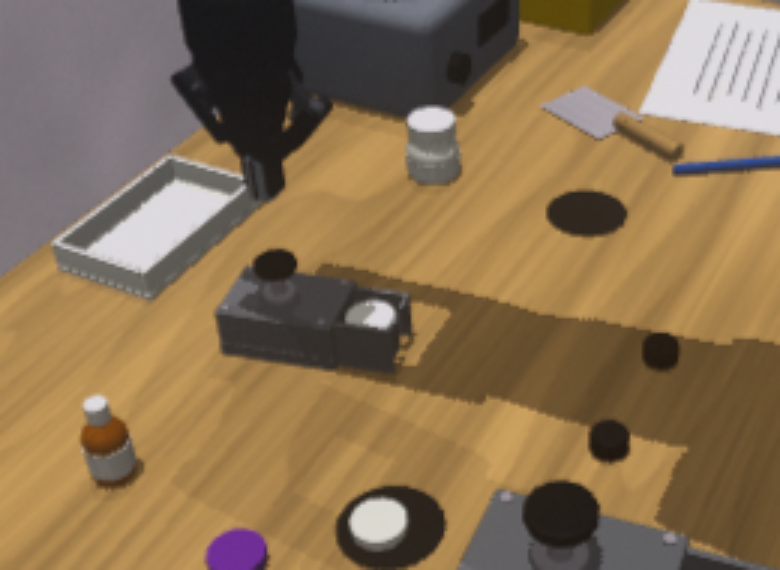

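The tips sit directly above the plunger head, crop (265,198) over (275,262). I'll press slowly.

>>> {"method": "arm_command", "body": {
  "grip": [0, 0, 0, 0, 0, 0, 0, 0, 0, 0, 0, 0, 0, 0, 0, 0],
  "dp": [
    [0, 0.2, 1.2],
    [0, 0, 1.2],
    [0, 0, 1.2],
    [0, 0, 1.2],
    [0, 0, 0.8],
    [0, 0, 0.5],
    [0, 0, 0.5],
    [0, 0, 0.5],
    [0, 0, 0.5],
    [0, 0, 0.5],
    [0, 0, 0.5],
    [0, 0, 0],
    [0, 0, 0]
  ],
  "yaw": [0, 0, 0, 0, 0, 0, 0, 0, 0, 0, 0, 0, 0]
}}

```text
$.dp: bad value
```

>>> {"method": "arm_command", "body": {
  "grip": [0, 0, 0, 0, 0, 0, 0, 0, 0, 0, 0, 0, 0],
  "dp": [
    [0, 0.2, 1.2],
    [0, 0, 1.2],
    [0, 0, 1.2],
    [0, 0, 1.2],
    [0, 0, 0.8],
    [0, 0, 0.5],
    [0, 0, 0.5],
    [0, 0, 0.5],
    [0, 0, 0.5],
    [0, 0, 0.5],
    [0, 0, 0.5],
    [0, 0, 0],
    [0, 0, 0]
  ],
  "yaw": [0, 0, 0, 0, 0, 0, 0, 0, 0, 0, 0, 0, 0]
}}

```text
time: 6.1
tcp_pos: [0.68, 0.0497, 0.2297]
tcp_rot: [2.26, 2.182, 0.001]
wrist_force: [-4.0, -0.4, 7.4]
grip_width: -0.003
```

```bash
python3 -c "
from g import *
go([.679,.049,.227])
im=r.camera('side');cv2.imwrite('pics/s2.png',cv2.resize(im[150:250,110:270],None,fx=5,fy=5)[:,:,::-1])"
```

```text
t 6.1 tcp [0.68   0.0497 0.2297] F [-4.  -0.4  7.4] gw -0.00265142004639307 q [ 0.06  0.72  1.58 -0.    0.85  0.09]
axes [[0.035, 0.999, 0.0], [0.999, -0.035, 0.0], [0.0, 0.0, -1.0]]
dp cm [-0.07 -0.1   0.27]
```

View pics/s2.png

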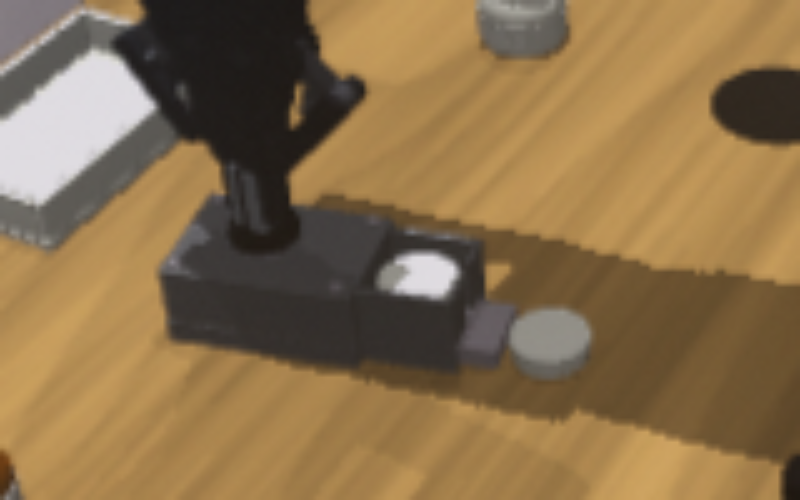

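The dish is out, but the force (7.4 N) and height suggest about 2 mm of travel is left before the stop. I'll finish the press.

>>> {"method": "arm_command", "body": {
  "grip": [0, 0, 0],
  "dp": [
    [0, 0, 0.25],
    [0, 0, 0.1],
    [0, 0, 0]
  ],
  "yaw": [0, 0, 0]
}}

```text
time: 6.52
tcp_pos: [0.6801, 0.0497, 0.2274]
tcp_rot: [2.26, 2.182, 0.001]
wrist_force: [-6.5, -0.8, 15.5]
grip_width: -0.003
```

>>> {"method": "arm_command", "body": {
  "grip": [0, 0],
  "dp": [
    [0, 0, 0.15],
    [0, 0, 0]
  ],
  "yaw": [0, 0]
}}

```text
time: 6.78
tcp_pos: [0.6802, 0.0497, 0.2272]
tcp_rot: [2.259, 2.182, 0.001]
wrist_force: [-10.0, -1.0, 24.7]
grip_width: 0.0
```

The plunger is on the hard stop: force rose to 25 N with no further motion. Now I'll release at about 50 mm/s and then rise clear.

>>> {"method": "arm_command", "body": {
  "grip": [0, 0, 0, 0, 0, 0, 0, 0, 0, 0, 0],
  "dp": [
    [0, 0, -0.5],
    [0, 0, -0.5],
    [0, 0, -0.5],
    [0, 0, -0.5],
    [0, 0, -0.5],
    [0, 0, -0.5],
    [0, 0, -1],
    [0, 0, -2],
    [0, 0, -3],
    [0, 0, 0],
    [0, 0, 0]
  ],
  "yaw": [0, 0, 0, 0, 0, 0, 0, 0, 0, 0, 0]
}}

```text
time: 8.15
tcp_pos: [0.6797, 0.0496, 0.314]
tcp_rot: [2.26, 2.182, 0.0]
wrist_force: [-0.1, -0.2, -0.1]
grip_width: 0.002
```

```bash
python3 -c "
from g import *
go([.54,.09,.26])
im=r.camera('side');cv2.imwrite('pics/s3.png',cv2.resize(im[150:250,110:270],None,fx=5,fy=5)[:,:,::-1])
t=r.camera('top');cv2.imwrite('pics/t3.png',cv2.resize(t[60:220,180:370],None,fx=4,fy=3.6)[:,:,::-1])
cv2.imwrite('pics/t3raw.png',t[:,:,::-1]);cv2.imwrite('pics/s3raw.png',im[:,:,::-1])
for c in('top','side'):
  print([(round(d['conf'],2),np.round(d['centre'],3)) for d in r.place_of(c,'dish_bottom_center')])
"
```

```text
t 8.15 tcp [0.6797 0.0496 0.314 ] F [-0.1 -0.2 -0.1] gw 0.002040366718468844 q [0.06 0.61 1.55 0.   0.98 0.09]
axes [[0.035, 0.999, 0.0], [0.999, -0.035, 0.0], [0.0, 0.0, -1.0]]
dp cm [  3.55 -14.1    5.4 ]
[]
[]
```

View pics/s3.png

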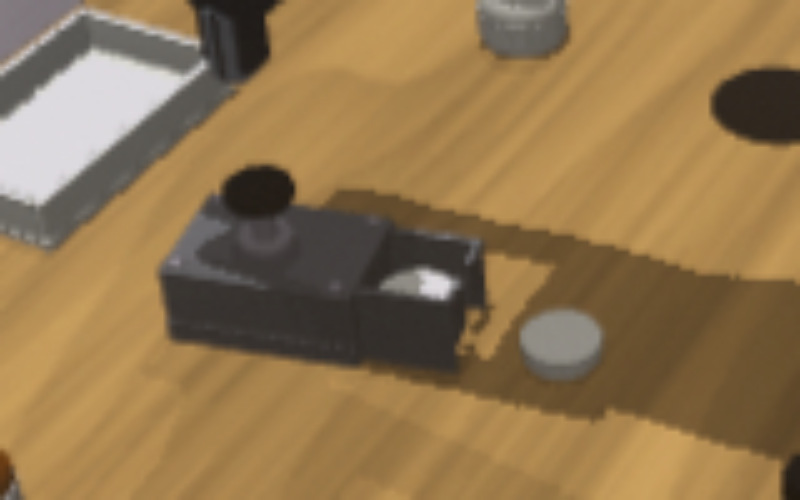

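View pics/t3.png

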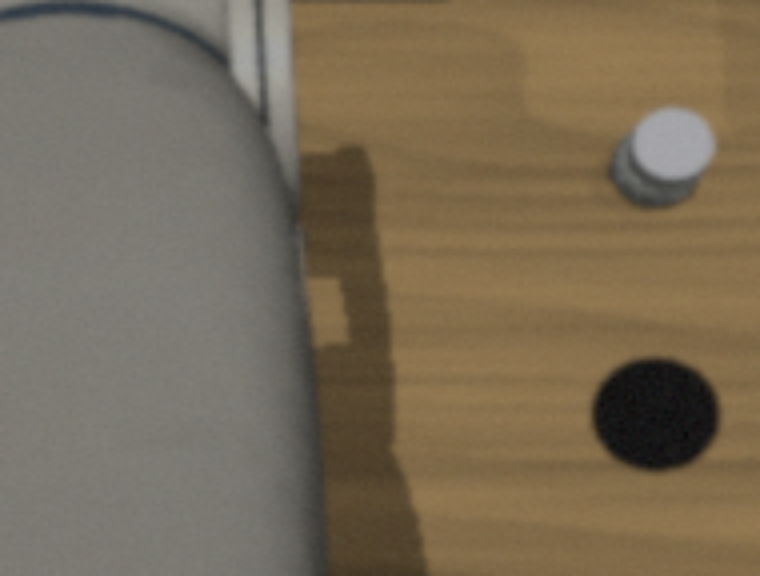

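The plunger is back up, the stack has dropped, and one dish lies in front of the outlet, at crop (561,338).

```bash
python3 -c "
from g import *
print(ray('side',110+561/5,150+338/5,.012))
print(ray('side',110+561/5,150+347/5,.006))
X=ray('side',110+561/5,150+338/5,.012)
go([X[0]-.001,X[1]+.062,.24])"
```

```text
[0.53701456 0.0188255  0.012     ]
[0.53733085 0.01865397 0.006     ]
t 8.35 tcp [0.6795 0.0496 0.3127] F [-0.2  0.  -0.6] gw -0.001248048579560312 q [0.06 0.61 1.55 0.   0.98 0.09]
axes [[0.035, 0.999, -0.002], [0.999, -0.035, -0.0], [-0.0, -0.002, -1.0]]
dp cm [  2.62 -14.44   7.3 ]
```

>>> {"method": "arm_command", "body": {
  "grip": [2.4, 2.4, 2.4, 2.4, 2.4, 2.4, 2.4, 2.4, 2.4, 2.4],
  "dp": [
    [0.6, -2.4, 0],
    [0.6, -2.4, 0],
    [0.5, -2.4, 0],
    [0.5, -2.4, 0],
    [0.4, -2.4, 0],
    [0, -2.4, 2],
    [0, 0, 3],
    [0, 0, 2.3],
    [0, 0, 0],
    [0, 0, 0]
  ],
  "yaw": [0, 0, 0, 0, 0, 0, 0, 0, 0, 0]
}}

```text
time: 9.6
tcp_pos: [0.5372, 0.0806, 0.2411]
tcp_rot: [2.26, 2.182, 0.0]
wrist_force: [0.1, 0.6, 0.3]
grip_width: 0.278
```

```bash
python3 -c "
from g import *
go([.536,.081,.178])
im=r.camera('side');cv2.imwrite('pics/s4.png',cv2.resize(im[150:300,100:300],None,fx=4,fy=4)[:,:,::-1])"
```

```text
t 9.6 tcp [0.5372 0.0806 0.2411] F [0.1 0.6 0.3] gw 0.27797257916039175 q [ 0.13  0.55  1.9  -0.    0.69  0.16]
axes [[0.035, 0.999, 0.0], [0.999, -0.035, 0.0], [0.0, 0.0, -1.0]]
dp cm [ 0.03 -0.12  6.31]
```

View pics/s4.png

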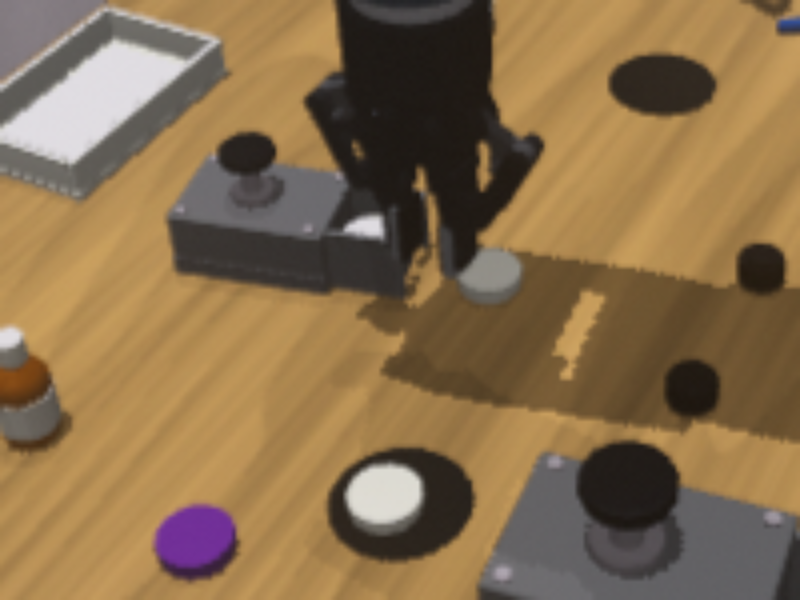

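>>> {"method": "arm_command", "body": {
  "grip": [2.4, 2.4, 2.4, 2.4, 2.4, 2.4],
  "dp": [
    [0, -0.1, 2],
    [0, 0, 2],
    [0, 0, 1.4],
    [0, 0, 1],
    [0, 0, 0],
    [0, 0, 0]
  ],
  "yaw": [0, 0, 0, 0, 0, 0]
}}

```text
time: 10.4
tcp_pos: [0.5362, 0.0807, 0.1772]
tcp_rot: [2.26, 2.182, 0.001]
wrist_force: [0.4, 0.1, 0.1]
grip_width: 0.284
```

```bash
python3 -c "
from g import *
go([.529,-.222+.026,.177])
im=r.camera('side');cv2.imwrite('pics/s5.png',cv2.resize(im[150:270,120:280],None,fx=5,fy=5)[:,:,::-1])"
```

```text
t 10.4 tcp [0.5362 0.0807 0.1772] F [0.4 0.1 0.1] gw 0.28367642993498127 q [0.13 0.66 1.91 0.   0.57 0.16]
axes [[0.035, 0.999, 0.001], [0.999, -0.035, 0.0], [0.0, 0.001, -1.0]]
dp cm [-2.768e+01  2.500e-01  1.000e-02]
```

View pics/s5.png

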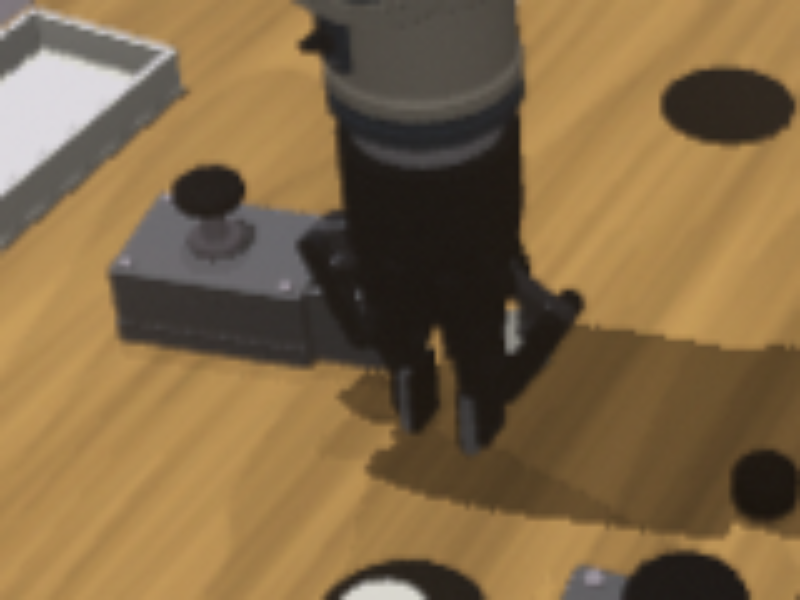

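>>> {"method": "arm_command", "body": {
  "grip": [2.4, 2.4, 2.4, 2.4, 2.4, 2.4, 2.4, 2.4, 2.4, 2.4, 2.4, 2.4],
  "dp": [
    [-0.7, 0, 0],
    [-0.7, 0, 0],
    [-0.7, 0, 0],
    [-0.7, 0, 0],
    [-0.6, 0, 0],
    [-0.6, 0, 0],
    [-0.8, 0, 0],
    [-0.8, 0, 0],
    [-0.8, 0, 0],
    [-0.8, 0, 0],
    [-0.8, 0, 0],
    [0, 0, 0]
  ],
  "yaw": [0, 0, 0, 0, 0, 0, 0, 0, 0, 0, 0, 0]
}}

```text
time: 11.95
tcp_pos: [0.5331, 0.0001, 0.1767]
tcp_rot: [2.261, 2.181, -0.0]
wrist_force: [0.3, 0.1, 0.8]
grip_width: 0.281
```

```bash
python3 -c "
from g import *
go([.529,-.222+.026,.177])
im=r.camera('side');cv2.imwrite('pics/s6.png',cv2.resize(im[150:270,120:280],None,fx=5,fy=5)[:,:,::-1])
im=r.camera('top');cv2.imwrite('pics/t6.png',cv2.resize(im[60:260,150:400],None,fx=3,fy=3)[:,:,::-1])"
```

```text
t 11.95 tcp [5.331e-01 1.000e-04 1.767e-01] F [0.3 0.1 0.8] gw 0.28067322169664216 q [-0.02  0.66  1.93 -0.    0.55  0.01]
axes [[0.036, 0.999, 0.0], [0.999, -0.036, -0.0], [-0.0, 0.0, -1.0]]
dp cm [-19.61   0.3   -0.03]
```

View pics/s6.png

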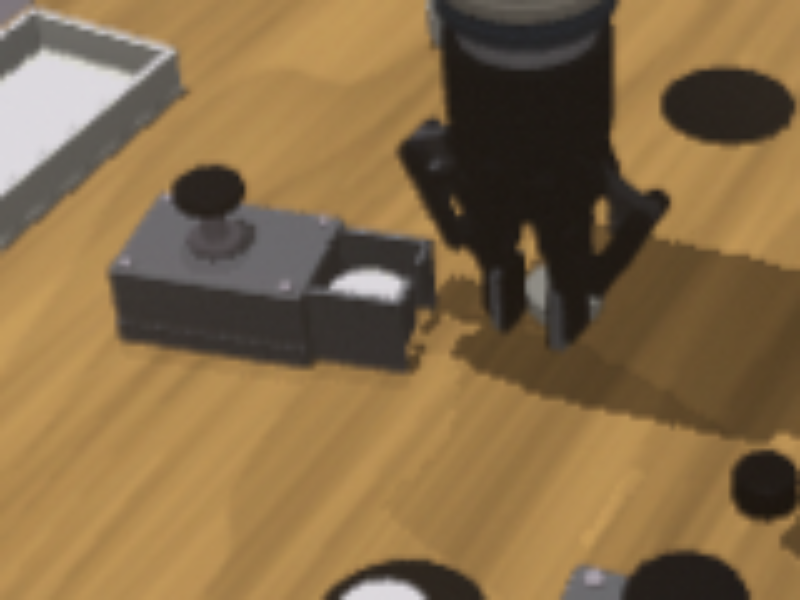

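View pics/t6.png

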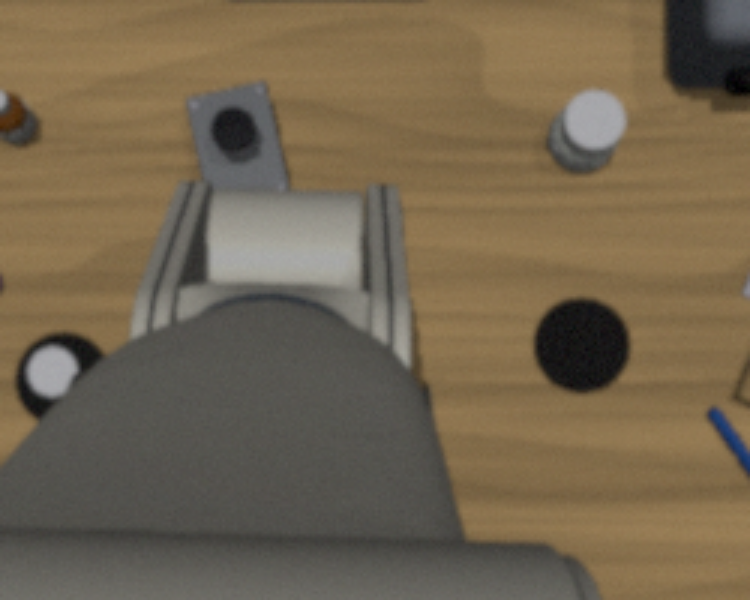

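The dish is being pushed ahead, seated between the two fingertips near crop (545,290). I'll continue.

>>> {"method": "arm_command", "body": {
  "grip": [2.4, 2.4, 2.4, 2.4, 2.4, 2.4, 2.4, 2.4, 2.4, 2.4, 2.4, 2.4, 2.4, 2.4, 2.4, 2.4, 2.4, 2.4, 2.4],
  "dp": [
    [-0.6, 0, 0],
    [-1, 0.02, 0],
    [-1.1, 0.02, 0],
    [-1.1, 0.02, 0],
    [-1.1, 0.02, 0],
    [-1.1, 0.02, 0],
    [-1.1, 0.02, 0],
    [-1.1, 0.02, 0],
    [-1.1, 0.02, 0],
    [-1.1, 0.02, 0],
    [-1.1, 0.02, 0],
    [-1.1, 0.02, 0],
    [-1.1, 0.02, 0],
    [-1.1, 0.02, 0],
    [-1.1, 0.02, 0],
    [-0.9, 0, 0],
    [-0.7, 0, 0],
    [-0.5, 0, 0],
    [0, 0, 0]
  ],
  "yaw": [0, 0, 0, 0, 0, 0, 0, 0, 0, 0, 0, 0, 0, 0, 0, 0, 0, 0, 0]
}}

```text
time: 14.42
tcp_pos: [0.5295, -0.1796, 0.1767]
tcp_rot: [2.26, 2.182, 0.0]
wrist_force: [0.4, 0.6, 0.2]
grip_width: 0.283
```

```bash
python3 -c "
from g import *
go([.529,-.222+.0275,.177])
im=r.camera('side');cv2.imwrite('pics/s7.png',cv2.resize(im[100:220,180:340],None,fx=5,fy=5)[:,:,::-1])
im=r.camera('top');cv2.imwrite('pics/t7.png',cv2.resize(im[60:260,180:430],None,fx=3,fy=3)[:,:,::-1])"
```

```text
t 14.425 tcp [ 0.5295 -0.1796  0.1767] F [0.4 0.6 0.2] gw 0.2828814949744542 q [-0.35  0.68  1.87 -0.    0.59 -0.31]
axes [[0.035, 0.999, 0.0], [0.999, -0.035, -0.0], [-0.0, 0.0, -1.0]]
dp cm [-1.5  -0.   -0.03]
```

View pics/s7.png

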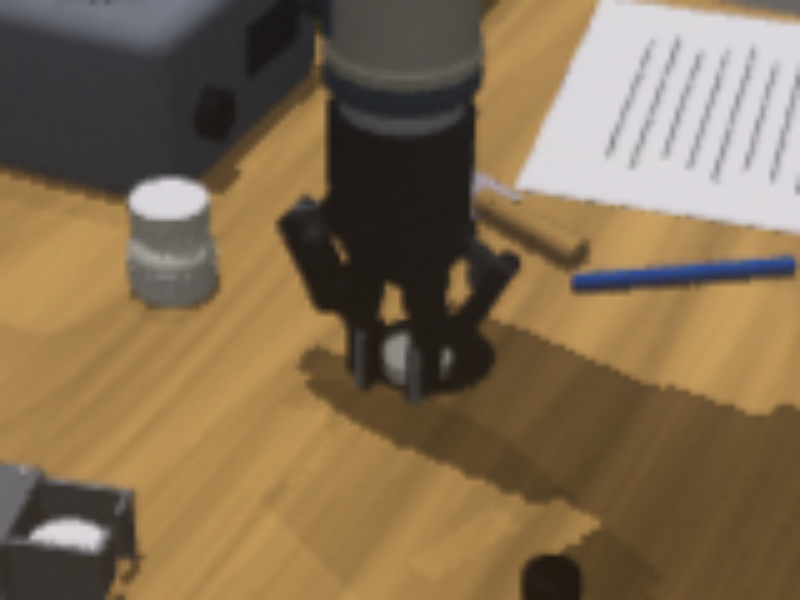

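View pics/t7.png

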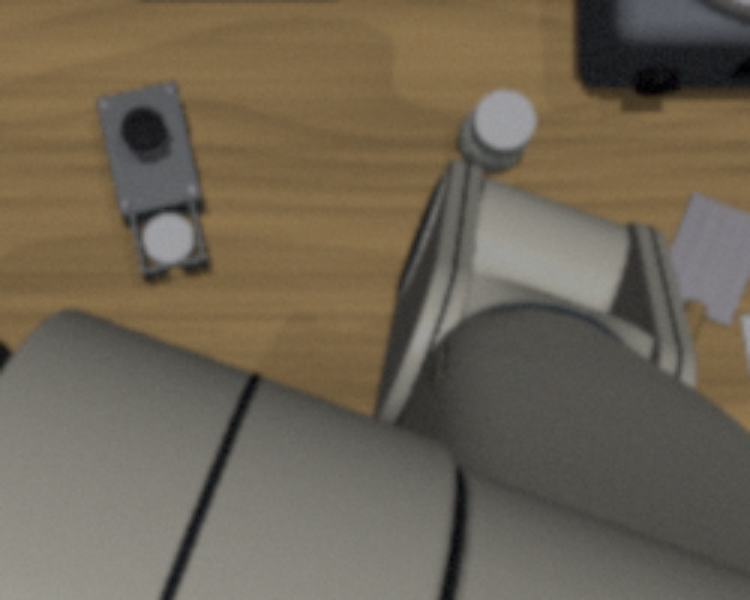

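```bash
python3 -c "
from g import *
im=cv2.imread('pics/s7.png')
cv2.imwrite('pics/s7z.png',cv2.resize(im[300:420,300:520],None,fx=3.5,fy=3.5))
for y in(-.207,-.215,-.222):print([ (proj('side',[.529,y+s,.012])[0]-180)*5 for s in (0,)],(proj('side',[.529,y,.012])[1]-100)*5)
"
```

```text
[np.float64(414.829927475856)] 350.7086883440334
[np.float64(420.53861724005174)] 343.3966113031775
[np.float64(425.4867305458535)] 337.05873217619614
```

View pics/s7z.png

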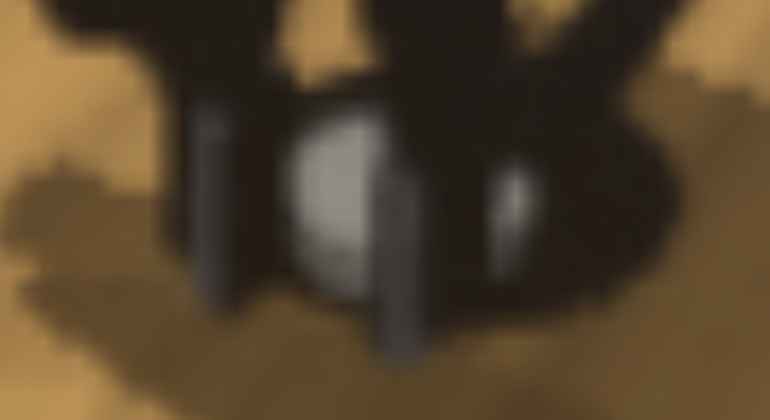

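The dish is at about y = -0.207, already nearly on the pad centre. I'll push 1.5 cm more, then back straight off and rise.

>>> {"method": "arm_command", "body": {
  "grip": [2.4, 2.4, 2.4, 2.4, 2.4, 2.4, 2.4, 2.4, 2.4, 2.4, 2.4, 2.4, 2.4, 2.4, 2.4],
  "dp": [
    [-0.4, 0, 0],
    [-0.4, 0, 0],
    [-0.4, 0, 0],
    [-0.3, 0, 0],
    [0, 0, 0],
    [0.5, 0, 0],
    [1, 0, 0],
    [1.5, 0, 0],
    [1.5, 0, 0],
    [1.5, 0, 0],
    [1, 0, -2],
    [0, 0, -4],
    [0, 0, -4],
    [0, 0, -3],
    [0, 0, 0]
  ],
  "yaw": [0, 0, 0, 0, 0, 0, 0, 0, 0, 0, 0, 0, 0, 0, 0]
}}

```text
time: 16.4
tcp_pos: [0.5323, -0.1237, 0.3091]
tcp_rot: [2.256, 2.18, 0.004]
wrist_force: [-0.4, 0.4, -0.4]
grip_width: 0.283
```

```bash
python3 -c "
from g import *
go([.3,.4,.4])
im=r.camera('side');cv2.imwrite('pics/s8.png',cv2.resize(im[100:220,180:340],None,fx=5,fy=5)[:,:,::-1])
im=r.camera('top');cv2.imwrite('pics/t8.png',im[:,:,::-1])"
```

```text
t 16.4 tcp [ 0.5323 -0.1237  0.3091] F [-0.4  0.4 -0.4] gw 0.28299245827566055 q [-0.25  0.44  1.87 -0.    0.82 -0.22]
axes [[0.034, 0.999, 0.005], [0.999, -0.034, -0.001], [-0.001, 0.005, -1.0]]
dp cm [ 51.53 -24.97  -9.27]
```

View pics/s8.png

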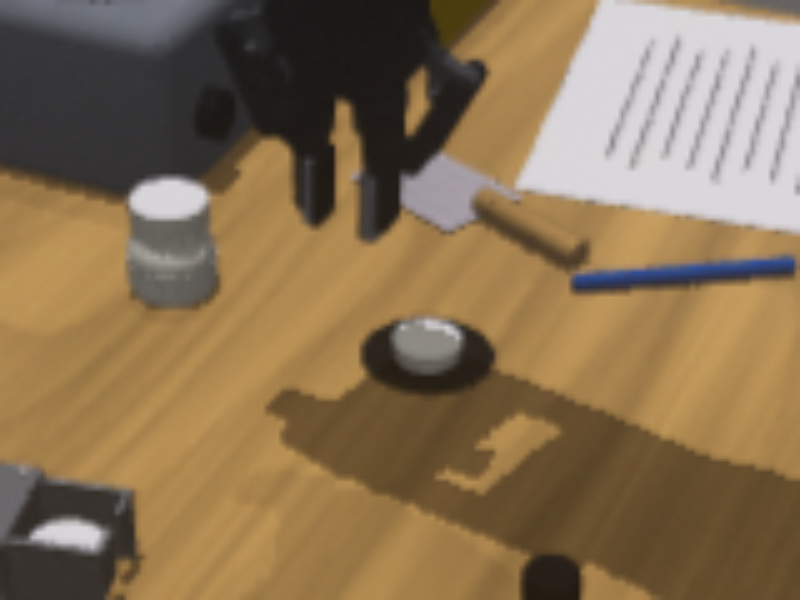

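View pics/t8.png

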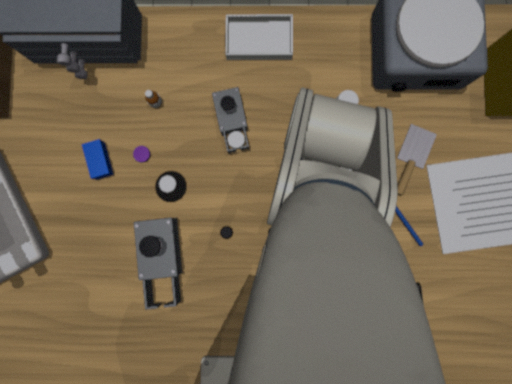

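```bash
python3 -c "
from g import *
print(ray('side',180+428/5,100+338/5,.012).round(4))
im=r.camera('side');cv2.imwrite('pics/s9.png',im[:,:,::-1])
r.close_job();print(r.state()['time'])"
```

```text
[ 0.5274 -0.2218  0.012 ]
the job is handed in; nothing more can be done
the job is handed in; nothing more can be done
```

View pics/s9.png

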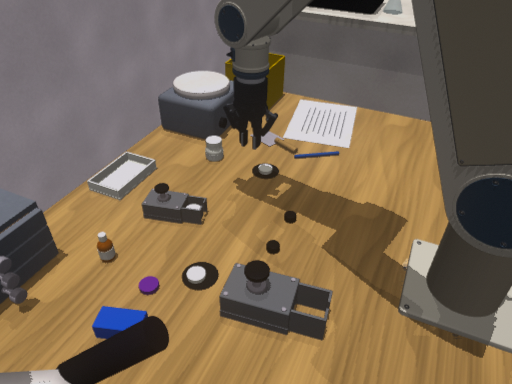

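I pressed the small dispenser's plunger once, down to its hard stop. The force rose to about 25 N with no further movement, and the plunger then came back up. One dish was pushed out, and I slid it along the bench between two part-open fingertips onto the empty pad. The job was handed in at about 16.5 s.

- **Dish position:** my last measurement puts it at (0.527, -0.222). The pad centre is at (0.529, -0.222), so it is about 2 mm off centre, against 18 mm allowed.
- **Press:** I paused about 2–3 mm short of the stop, then pressed on without releasing, so it was a single press.
- **Rest of the scene:** in the last pictures the plunger is up and the other dishes, look-alikes and bystanders are where they started. The gripper was clear of everything.
- **Checks that failed or were partial:**
  - The trained network did not find the dispensed dish after the press, so I located it from the side picture.
  - The arm hid the pad from the top camera at the end, so the final position comes from the side camera alone.

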